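# Set a jumbo pencil in the desk sharpener and hold it for the jaws

## Task

Fix the crank sharpener to the desk by pressing its side lever down until it snaps over and stays down by itself. Then take the thick pencil from the wooden pen stand, pass it point first through the hole in the sharpener's front plate and on into the hole in the body behind it, until the point stops against the cutter, without ramming it hard. Finish while still gripping the pencil there, so that I can close the jaws on it; leave the other things on the desk where they are.

Things in the scene. Friction and masses are not known exactly. Their poses are not given: they have to be found in the camera images.
- sharpener: Crank pencil sharpener, fixed, upright. Origin: on the desk under its middle; x (level) is the pencil's way in, from front plate towards crank; y its left, z up. In mm: black base x -48..64, y -44..44, z 0..32; red body with front face at x -30, back at x 52, y -42..42, up to z 128; front plate x -80..-70 (see guide_mouth); crank behind, to x 115, z 16..90.
- guide_mouth (a point): Centre of the 13 mm round hole, right through the front plate, on its outer face (sharpener x -80, y 0, z 78 mm; axes as the sharpener's, x points in). Plate: aluminium, upright, 10 mm thick, 62 wide, z 46..110 mm, two jaw tabs on top to z 119. Behind it a 40 mm open gap between two 6 mm guide rods (y +-23, z 78), then throat_mouth.
- throat_mouth (a point): Centre of the mouth of the second hole, in the red body's front face (sharpener x -30, y 0, z 78 mm; axes as the sharpener's, x points in). 13 mm in diameter, in line with the plate's hole, 28 mm deep, ended by the hard flat cutter. Both mouths have a 2 mm chamfer.
- lever (a joint): Angle of the vacuum lever (rad): 0 = raised, 0.5 rad above level; 0.50 = fully down, level. Takes about 5 N at its pad; beyond 0.40 it snaps over by itself to 0.50 and stays; short of that it springs up again. Steel, hinged at sharpener x 8, y -38, z 20 mm about an axis along sharpener x; reaches 110 mm out to the right (-y).
- lever_pad (a point): Middle of the upper face of the lever's black end pad, 28 mm wide (along sharpener x), 30 mm long, 95 mm from the pivot. In mm of the sharpener's frame: raised at x 8, y -123, z 69; fully down at x 8, y -133, z 24. A straight push down at y about -126 stays on the pad all the way.
- pencil: Thick round pencil of plain wood, diameter 10 mm, length 175 mm, about 14 g, loose. Origin: on its axis at mid-length; x runs along it to the point; the last 26 mm taper to a blunt 3 mm end. It lies level in the pen stand's two notches, axis 38 mm above the desk, 120 mm of it free between the uprights.
- pencil_tip (a point): End of the pencil's point, 87.5 mm from its middle along its x axis.
- pen_stand: Dark wooden pen stand, loose, 0.3 kg: slab 160 x 70 x 8 mm with two uprights 12 mm thick, 56 mm wide, 41 mm high, at its x = +-66 mm, each with a notch 12 mm wide and 8 mm deep. Origin: centre of its underside; x along the pencil.
- tiffin: Closed round stainless steel tiffin, 117 mm in diameter, 70 mm high plus wire bail to 83 mm, two side clips; loose bystander. Origin: centre of its underside.
- compass_case: Flat grey aluminium compass case, 70 x 168 x 18 mm, loose bystander. Origin: centre of its underside.
- stapler: Orange plastic desk stapler, 36 x 132 mm, 57 mm high, loose bystander. Origin: centre of its underside.
Things that resemble listed ones, but are neither listed nor needed, are in the scene too. Leave any green look-alike of the sharpener alone.

How it is judged (in metres and radians):
On the way, in this order (a step that is already met when the one before it is completed fails the run):
1. the lever is down and stays down by itself, with nothing pressing it (value of joint lever above 0.45 rad and contact force between each of the arm, the fingers and lever below 0.3 N), for 0.3 s.
2. the pencil's point has come through the hole in the front plate, the lever still down (value of joint lever above 0.45 rad and x of pencil_tip in the frame of guide_mouth above 0.012 m and y of pencil_tip in the frame of guide_mouth between -0.012 and 0.012 m and z of pencil_tip in the frame of guide_mouth between -0.012 and 0.012 m and angle between the x axis of pencil and the x axis of sharpener, either way round below 0.2 rad), for 0.05 s.
At the end, for the whole second after the job is handed in: Lever down (over 0.45 rad). Pencil through the plate into the body hole: point at least 21 mm inside it (within 7 mm of the cutter) and within 6 mm of its axis, pencil in line within 0.1 rad, at rest, clear of the pen stand, still gripped by the fingers (over 8 N) (value of joint lever above 0.45 rad and x of pencil_tip in the frame of throat_mouth above 0.021 m and y of pencil_tip in the frame of throat_mouth between -0.006 and 0.006 m and z of pencil_tip in the frame of throat_mouth between -0.006 and 0.006 m and angle between the x axis of pencil and the x axis of sharpener, either way round below 0.1 rad and contact force between the fingers and pencil above 8 N and contact force between pencil and pen_stand below 0.1 N and linear speed of pencil below 0.02 m/s); the arm keeps its last pose, push and grip.
It fails at once if the pencil is rammed so hard into the sharpener (over 60 N) that its lead would break (contact force between pencil and sharpener above 60 N).
It fails at once if the tiffin is shifted by more than 20 mm (distance of tiffin from where it was at the start of the episode above 0.02 m).
It fails at once if the compass case is shifted by more than 20 mm (distance of compass_case from where it was at the start of the episode above 0.02 m).
It fails at once if the stapler is shifted by more than 20 mm (distance of stapler from where it was at the start of the episode above 0.02 m).
It fails at once if the pen stand is shifted by more than 40 mm (distance of pen_stand from where it was at the start of the episode above 0.04 m).
It also fails if it takes over 61 s, if anything falls off the work surface, if the arm or the gripper's body presses on something with over 40 N, if the wrist force passes 120 N, or if a joint passes its speed limit or range.

## Robot

A 7-joint arm with a two-finger parallel gripper is mounted at the origin on the work surface. World frame = base frame: x ahead of the robot, y to its left, z up, the work surface at z = 0. Lengths are in mm, angles in rad, forces in N, time in s.
With the tool pointing down it reaches from about 350 to 900 mm from the base axis. Payload 7.2 kg.
Tool frame: the origin (TCP) lies on the front face of the gripper's body, between the roots of the fingers; the fingertips stand 73 mm ahead of it and the grasp point (between the pads) lies 54 mm ahead of it; z points along the fingers, y is the line along which they close (so a half turn about z gives the same grasp; the last joint's range is limited). The gripper opens to 85 mm and grips with 20 to 120 N. Pads are 22 mm wide; open, the fingers measure 114 mm over their backs; the gripper's body (76 mm by 85 mm) begins 54 mm behind the grasp point. The pads swing forward as they close: fully open they stand 13 mm farther back than shut.
Start: joints at [-1.395, 0.411, -0.013, 1.596, 0.006, 1.134, -0.082], TCP at [150.879, 606.516, 303.897] pointing down, gripper open.
Joint ranges: [-2.95, 2.95], [-0.29, 1.99], [-1.47, 1.44], [0.14, 2.54], [-1.03, 4.17], [0.13, 1.85], [-2.86, 2.86]. Speed limits (rad/s): [2.39, 2.39, 3.01, 3.01, 3.14, 3.14, 3.14].

## Interface

Orientations are given as a unit quaternion [x, y, z, w].
In Python, from workcell import arm gives the robot as it stands. The module is installed in compiled form; this text tells all that it offers.
- The arm moves only by the shell command python3 -m jog 'ROWS' [FORCE]. ROWS is a JSON object of lists of equal length, an entry for each row: "dp": the shift along the tool's x, y, z in cm, a list of three; "rot": the turn, a rotation vector about the tool's x, y, z in rad, a list of three; "claw": the finger opening in cm, from 0 to 8.54. In form: {"dp": [[tx, ty, tz], ...], "rot": [[rx, ry, rz], ...], "claw": [claw, ...]}. A call has 1 to 20 rows; each row shifts and turns the commanded pose from where the row before left it, along the tool's axes as they then stand; what a row does not reach is not made up. A row lasts 1/10 s, in which the tool goes at most 50 mm and 8.59 degrees, less where a joint would pass 70% of its speed; a pose out of reach is approached as far as the arm can. A call with a gripper value outside its range is refused whole. The fingers move at their own pace and stop on an object; FORCE is the grip in N (left out, the last holds). Time passes only in rows, so rows that do not move let the fingers close. It gives the time, the measured TCP pose, the force, the opening and the grip force at its end, in the units of the state.
- arm.get_obs(): the state, without advancing time (a new reading comes with each control period).
- arm.read_camera(name): name is "side" or "top" or "wrist"; returns the picture (384x512x3 uint8, blue, green, red); there is no depth.
- arm.camera_model(name): a dict with "mtx" (3x3 intrinsics, pixels), "extrinsics" (4x4, takes a point from camera to world coordinates). Camera axes: x right, y up, looking along -z (the intrinsics and any distortion apply to the point x, -y, -z); pixel columns grow to the right and rows downward; lengths in mm; the calibration is good to about 2 mm. The wrist camera is an equidistant fisheye: a pixel r from the principal point sees the ray r / f radians off the axis. A picture is of the moment at which its call begins: read the wrist's pose just before it. camera_model takes no time and is no camera call; for the wrist camera it gives the pose at the moment of the call.
- arm.hand_in(): hands the job in; it is judged then, once.
The state is a dict: "time_s": time; "joint_pos": joint angles; "qd": joint speeds; "joint_torque": joint torques, N m; "position": TCP position; "eef_rot": TCP orientation; "ft_force": force on the tool from outside, world axes, zero at the start; "moment": the same for the moment, N m; "width": finger opening in mm; "grasp_force": force on a finger pad.
Only numpy, scipy, OpenCV 4.12 (cv2) and the standard library are available. Lean on these libraries where they do the work, as an engineer would, in place of code of your own. Each camera call takes 0.05 s, during which the arm holds its last target. There are 200 camera calls.

## Working session

There is one attempt and no reset: what is moved stays moved. The work goes in short steps, Python scripts to look and compute and a shell command to move; the robot and the scene stay as the last step left them, time stands still between calls to the robot, and variables do not carry over. Pictures are saved under pics/ and viewed, at most 10 in all, crops included, and the job is handed in when it is done.

```bash
mkdir -p pics
python3 - <<'E'
from workcell import arm
import cv2,numpy as np
o=arm.get_obs(); print({k:np.round(v,3).tolist() for k,v in o.items()})
for n in ['side','top','wrist']:
    m=arm.camera_model(n); print(n,{k:np.round(v,3).tolist() if not isinstance(v,str) else v for k,v in m.items()})
    cv2.imwrite(f'pics/{n}0.png',arm.read_camera(n))
E
```

```text
{'time_s': 0.0, 'joint_pos': [-1.395, 0.412, -0.013, 1.597, 0.006, 1.134, -0.082], 'qd': [-0.0, -0.0, -0.0, -0.001, -0.002, -0.003, 0.0], 'joint_torque': [0.001, -60.062, 0.683, -29.943, 0.014, 0.01, 0.0], 'position': [150.798, 606.131, 303.04], 'eef_rot': [0.122, 0.993, -0.001, -0.0], 'ft_force': [-0.19, -0.349, 1.251], 'moment': [0.008, 0.015, -0.01], 'grasp_force': 0.0, 'width': 85.195}
side {'mtx': [[386.443, 0.0, 255.467], [0.0, 386.443, 190.593], [0.0, 0.0, 1.0]], 'extrinsics': [[0.8, 0.398, -0.448, 9.621], [-0.6, 0.529, -0.601, -766.41], [-0.002, 0.75, 0.662, 867.862], [0.0, 0.0, 0.0, 1.0]]}
top {'mtx': [[429.446, 0.0, 256.622], [0.0, 429.446, 201.763], [0.0, 0.0, 1.0]], 'extrinsics': [[-0.023, 0.997, -0.078, 441.635], [-1.0, -0.024, -0.009, -58.485], [-0.011, 0.078, 0.997, 1363.182], [0.0, 0.0, 0.0, 1.0]]}
wrist {'mtx': [[297.319, 0.0, 260.015], [0.0, 297.319, 192.456], [0.0, 0.0, 1.0]], 'extrinsics': [[0.242, -0.918, -0.313, 69.021], [0.97, 0.228, 0.08, 626.966], [-0.002, -0.323, 0.946, 373.017], [0.0, 0.0, 0.0, 1.0]]}
```

View pics/top0.png

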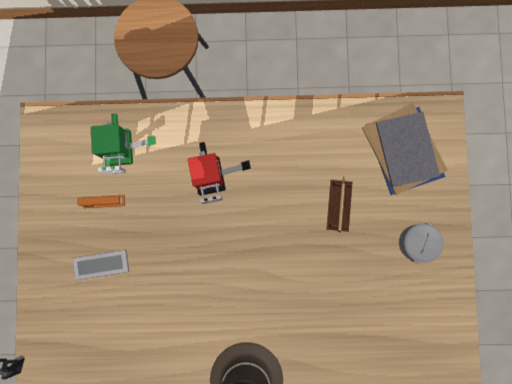

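View pics/side0.png

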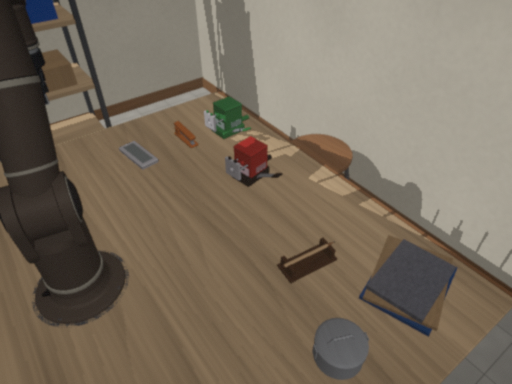

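The side and top views show two crank sharpeners. The red one is at top (207,172), with its lever pad at about (246,166). The green look-alike is at (112,145). The red one fits "red body". There is one pen stand, at (340,206), and the tiffin is at (422,243). I'll confirm with an enlarged crop.

```bash
cat > h.py <<'E'
from workcell import arm
import cv2,numpy as np
def ray(n,u,v,m=None):
    m=m or arm.camera_model(n);K=np.array(m['mtx']);T=np.array(m['extrinsics'])
    a=np.array([(u-K[0,2])/K[0,0],(v-K[1,2])/K[1,1]])
    if n=='wrist':
        r=np.linalg.norm(a)+1e-12; d=np.r_[a/r*np.sin(r),np.cos(r)]
    else: d=np.r_[a,1]
    d=T[:3,:3]@(d*[1,-1,-1]); return T[:3,3],d/np.linalg.norm(d)
def plane(n,u,v,z,m=None):
    o,d=ray(n,u,v,m); return o+d*(z-o[2])/d[2]
def proj(n,P,m=None):
    m=m or arm.camera_model(n);K=np.array(m['mtx']);T=np.array(m['extrinsics'])
    p=T[:3,:3].T@(np.asarray(P,float)-T[:3,3])*[1,-1,-1]
    a=p[:2]/p[2]
    if n=='wrist':
        s=np.linalg.norm(p[:2]); a=p[:2]/s*np.arctan2(s,p[2])
    return a*[K[0,0],K[1,1]]+K[:2,2]
def tri(rays):
    A=sum(np.eye(3)-np.outer(d,d) for o,d in rays); b=sum((np.eye(3)-np.outer(d,d))@o for o,d in rays)
    X=np.linalg.solve(A,b); return X,[float(np.linalg.norm((np.eye(3)-np.outer(d,d))@(X-o))) for o,d in rays]
E
python3 - <<'E'
from h import *
im=cv2.imread('pics/top0.png'); cv2.imwrite('pics/c1.png',cv2.resize(im[140:240,180:370],None,fx=4,fy=4,interpolation=cv2.INTER_CUBIC))
for u,v,z in [(246,166,69),(210,198,112),(203,148,80),(343,178,38),(340,232,38)]: print(u,v,plane('top',u,v,z).round(0))
E
```

```text
246 166 [653. -17.  69.]
210 198 [554.  89. 112.]
203 148 [709. 112.  80.]
343 178 [ 613. -316.   38.]
340 232 [ 446. -300.   38.]
```

View pics/c1.png

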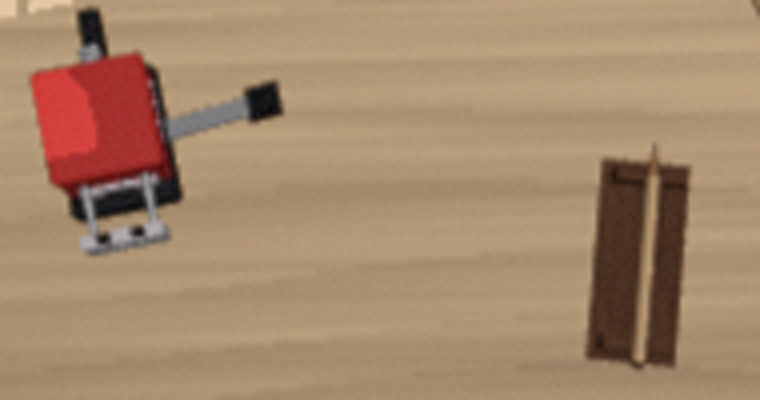

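The crop shows the red sharpener with its front plate towards the robot and its lever pad at full-image (245.7,165.5). The pencil's point is at the far end, about (343.7,177), and its tail is at (339.5,231). Next I'll bring the wrist camera over.

```bash
python3 -m jog '{"dp":[[-2.9,-2.7,-0.3],[-2.9,-2.7,-0.3],[-2.9,-2.7,-0.3],[-2.9,-2.7,-0.3],[-2.9,-2.7,-0.3],[-2.9,-2.7,-0.3],[-2.9,-2.7,-0.3],[-2.9,-2.7,-0.3],[-2.9,-2.7,-0.3],[-2.9,-2.7,-0.3],[-2.9,-2.7,-0.3],[-2.9,-2.7,-0.3],[-2.9,-2.7,-0.3],[-2.9,-2.7,-0.3],[-2.9,-2.7,-0.3],[-2.9,-2.7,-0.3],[-2.9,-2.7,-0.3],[-2.9,-2.7,-0.3],[0,0,0],[0,0,0]],"rot":[[0,0,0],[0,0,0],[0,0,0],[0,0,0],[0,0,0],[0,0,0],[0,0,0],[0,0,0],[0,0,-0.05],[0,0,-0.05],[0,0,-0.05],[0,0,-0.05],[0,0,-0.05],[0,0,-0.05],[0,0,-0.05],[0,0,-0.05],[0,0,-0.05],[0,0,-0.05],[0,0,0],[0,0,0]],"claw":[0,0,0,0,0,0,0,0,0,0,0,0,0,0,0,0,0,0,0,0]}' 40
python3 - <<'E'
from h import *
o=arm.get_obs(); print(o['position'],o['eef_rot'])
m=arm.camera_model('wrist'); cv2.imwrite('pics/w1.png',arm.read_camera('wrist')); np.save('w1.npy',m,allow_pickle=True)
E
```

```text
time_s: 2.15
position: [606.0, 67.5, 357.0]
eef_rot: [-0.127, 0.992, -0.0, -0.001]
ft_force: [0.8, 0.6, -0.0]
width: 0.2
grasp_force: 0.0
[606.03990996  67.54715955 357.02268505] [-1.26757698e-01  9.91933409e-01 -2.28427524e-04 -7.38899711e-04]
```

View pics/w1.png

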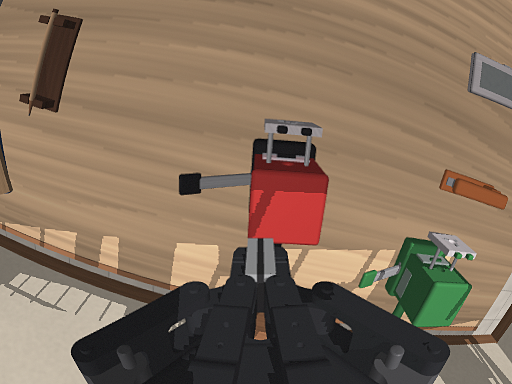

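The wrist view shows the red sharpener's lever pad at (190,184), its plate top at (293,129) and the red top face from about (250,170) to (325,240). The pen stand is at (52,62). I'll take a second wrist position for stereo.

```bash
python3 -m jog '{"dp":[[3,-1,0.5],[3,-1,0.5],[3,-1,0.5],[3,-1,0.5],[0,0,0],[0,0,0]],"rot":[[0,0,0],[0,0,0],[0,0,0],[0,0,0],[0,0,0],[0,0,0]],"claw":[0,0,0,0,0,0]}'
python3 - <<'E'
from h import *
m=arm.camera_model('wrist'); im=arm.read_camera('wrist'); cv2.imwrite('pics/w2.png',im); np.save('w2.npy',m,allow_pickle=True)
m1=np.load('w1.npy',allow_pickle=True).item()
a=cv2.imread('pics/w1.png')
pad=np.array([653,-17,69]); c=np.array([600,60,100])
u=proj('wrist',c,m); print(u,proj('wrist',pad,m),proj('wrist',pad,m1))
x,y=int(u[0])-110,int(u[1])-75
x=max(x,0);y=max(y,0);print('w2 crop at',x,y)
A=cv2.resize(a[110:250,160:350],None,fx=2,fy=2) 
r=3.6
A=cv2.resize(a[110:250,170:345],None,fx=2.25,fy=2.25,interpolation=cv2.INTER_CUBIC)
cv2.imwrite('pics/c2.png',np.vstack([cv2.resize(a[110:255,170:335],None,fx=4,fy=4,interpolation=cv2.INTER_CUBIC)]))
B=im[y:y+150,x:x+200]; cv2.imwrite('pics/c3.png',cv2.resize(B,None,fx=4,fy=4,interpolation=cv2.INTER_CUBIC))
E
```

```text
time_s: 2.8
position: [499.2, 0.1, 338.4]
eef_rot: [-0.128, 0.992, 0.001, 0.001]
ft_force: [0.8, 0.0, -0.8]
width: -0.3
grasp_force: 0.0
[285.72992546 263.04281981] [218.69855234 270.05736176] [186.63712561 182.49516339]
w2 crop at 175 188
```

View pics/c2.png

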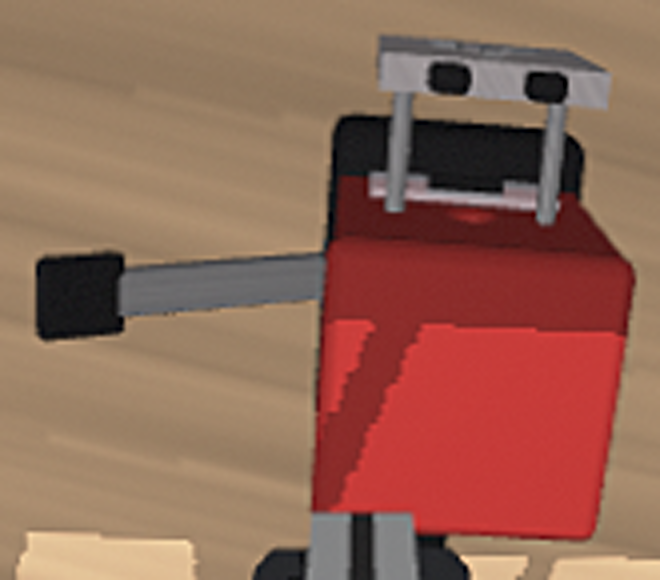

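View pics/c3.png

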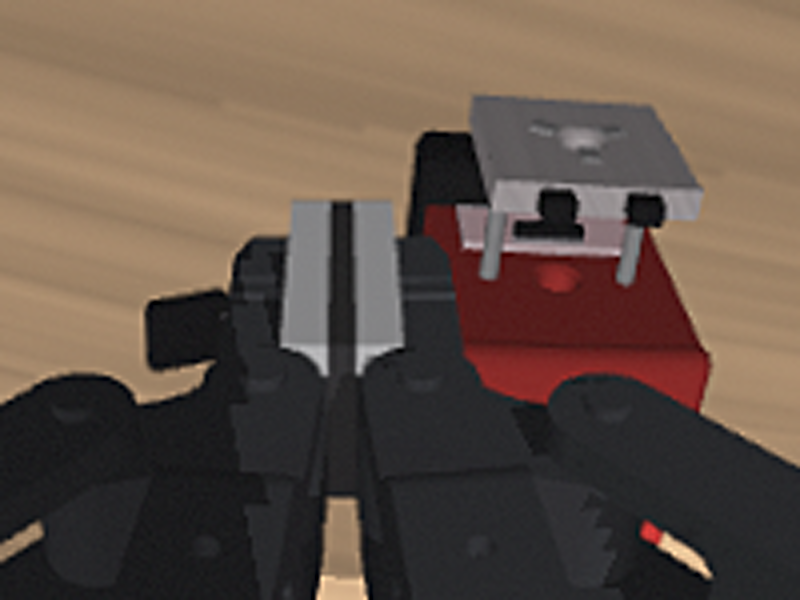

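The crops show the plate's outer face, with its hole at c3 (582,141), and the throat at c3 (560,278). The pad centre is at c2 (81,296), and the body's top corners are visible. I'll fit the sharpener's pose to these points.

```bash
cat > fit.py <<'E'
from h import *
from scipy.optimize import least_squares
M=[np.load(f'w{i}.npy',allow_pickle=True).item() for i in (1,2)]
O=[np.array([170,110]),np.array([175,188])]
F=[(0,81,296,8,-123,69),(0,380,92,-70,-31,110),(0,606,107,-70,31,110),(0,380,50,-80,-31,110),(0,608,70,-80,31,110),
(0,632,268,-30,42,128),(0,330,243,-30,-42,128),(0,597,538,52,42,128),(0,400,150,-50,-23,81),(0,553,160,-50,23,81),
(1,473,97,-80,-31,46),(1,655,107,-80,31,46),(1,700,187,-80,31,110),(1,497,180,-80,-31,110),(1,698,219,-70,31,110),
(1,582,141,-80,0,78),(1,560,278,-30,0,78),(1,710,352,-30,42,128)]
F=np.array(F,float)
px=np.array([(f[1:3]+.5)/4-.5+O[int(f[0])] for f in F])
def W(p,X): c,s=np.cos(p[2]),np.sin(p[2]); return np.array([p[0]+c*X[0]-s*X[1],p[1]+s*X[0]+c*X[1],p[3]+X[2]])
def res(p): return np.concatenate([proj('wrist',W(p,f[3:]),M[int(f[0])])-q for f,q in zip(F,px)])
E
python3 - <<'E'
from fit import *
for nz in (0,1):
    g=(lambda p:res(p)) if nz else (lambda p:res(np.r_[p[:3],0]))
    s=least_squares(g,[630,100,.27,0],loss='soft_l1')
    print(s.x.round(3)); 
print(res(s.x).reshape(-1,2).round(1).tolist())
p=s.x; np.save('sh.npy',p)
for n,X in dict(pad=(8,-126,69),guide=(-80,0,78),throat=(-30,0,78)).items(): print(n,W(p,X).round(1),W(np.r_[p[:3],0],X).round(1))
print('top',proj('top',W(p,(8,-123,69))))
o=arm.get_obs();print(o['position'],o['eef_rot'])
E
```

```text
[6.24616e+02 1.04601e+02 1.83000e-01 0.00000e+00]
[ 6.25410e+02  1.05202e+02  1.82000e-01 -3.04700e+00]
[[-1.1, 0.5], [0.1, -0.5], [-0.1, 0.6], [0.8, 0.9], [0.4, 0.9], [2.2, 0.5], [-0.5, 1.0], [0.2, 0.4], [0.2, -0.9], [0.1, -0.4], [-0.2, -1.3], [-1.1, -1.0], [0.4, 0.1], [-0.4, -0.6], [-0.7, -0.4], [-0.4, -1.0], [-0.8, -1.0], [1.8, 2.6]]
pad [656.1 -17.3  66. ] [656.1 -17.3  69. ]
guide [546.7  90.7  75. ] [546.7  90.7  78. ]
throat [595.9  99.8  75. ] [595.9  99.8  78. ]
top [245.14420808 165.25036796]
[4.99854085e+02 4.79389696e-01 3.38418555e+02] [-1.28559202e-01  9.91701504e-01  4.82210593e-04  6.53031030e-04]
```

```bash
python3 -m jog '{"dp":[[-2.4,-0.95,3.1],[-2.4,-0.95,3.1],[-2.4,-0.95,3.1],[-2.4,-0.95,3.1],[-2.5,-0.95,3.1],[-2.5,-0.95,3.0],[0,0,0],[0,0,0]],"rot":[[0,0,0],[0,0,0],[0,0,0],[0,0,0],[0,0,0],[0,0,0],[0,0,0],[0,0,0]],"claw":[0,0,0,0,0,0,0,0]}'
python3 - <<'E'
from h import *
cv2.imwrite('pics/w3.png',arm.read_camera('wrist'))
E
```

```text
time_s: 3.65
position: [655.7, -17.6, 151.3]
eef_rot: [-0.129, 0.992, 0.0, -0.001]
ft_force: [0.3, 0.9, 0.4]
width: 0.3
grasp_force: 0.0
```

View pics/w3.png

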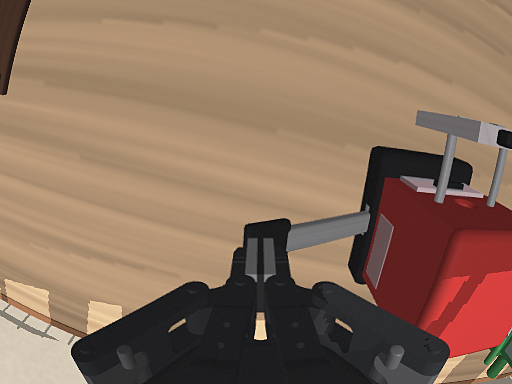

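The closed fingertips at (261,250) stand over the black pad at (268,235). I'll press the lever and lift off.

```bash
python3 -m jog '{"dp":[[0,0,0.8],[0,0,0.8],[0,0,0.8],[0,0,0.8],[0,0,0.8],[0,0,0.7],[0,0,0.3],[0,0,0.2],[0,0,0]],"rot":[[0,0,0],[0,0,0],[0,0,0],[0,0,0],[0,0,0],[0,0,0],[0,0,0],[0,0,0],[0,0,0]],"claw":[0,0,0,0,0,0,0,0,0]}'
python3 -m jog '{"dp":[[0,0,-1],[0,0,-3],[0,0,-5],[0,0,-5],[0,0,-4],[0,0,-2],[0,0,0],[0,0,0]],"rot":[[0,0,0],[0,0,0],[0,0,0],[0,0,0],[0,0,0],[0,0,0],[0,0,0],[0,0,0]],"claw":[0,0,0,0,0,8.5,8.5,8.5]}'
python3 - <<'E'
from h import *
w=arm.read_camera('wrist');s=arm.read_camera('side')
np.save('w4.npy',arm.camera_model('wrist'),allow_pickle=True); cv2.imwrite('pics/w4.png',w); 
p=np.load('sh.npy')
from fit import W
for X in [(8,-123,69),(8,-133,24)]:print(proj('wrist',W(p,X)),proj('side',W(p,X)))
c=cv2.resize(s[140:215,215:315],None,fx=4,fy=4,interpolation=cv2.INTER_CUBIC)
out=np.zeros((384,800,3),np.uint8); out[:300,:400]=c; out[:,400:]=w[:,0:400]; cv2.imwrite('pics/c4.png',out)
E
```

```text
time_s: 4.6
position: [655.2, -18.7, 100.3]
eef_rot: [-0.128, 0.992, 0.0, -0.001]
ft_force: [-0.0, 0.1, 0.0]
width: -0.0
grasp_force: 0.0
time_s: 5.4
position: [655.4, -18.9, 301.7]
eef_rot: [-0.128, 0.992, 0.0, 0.001]
ft_force: [-0.3, 0.2, 1.0]
width: 43.2
grasp_force: 0.0
[263.15811696 176.85163333] [276.00101751 174.33020709]
[254.49087336 166.15285028] [277.82942062 186.02603364]
```

View pics/c4.png

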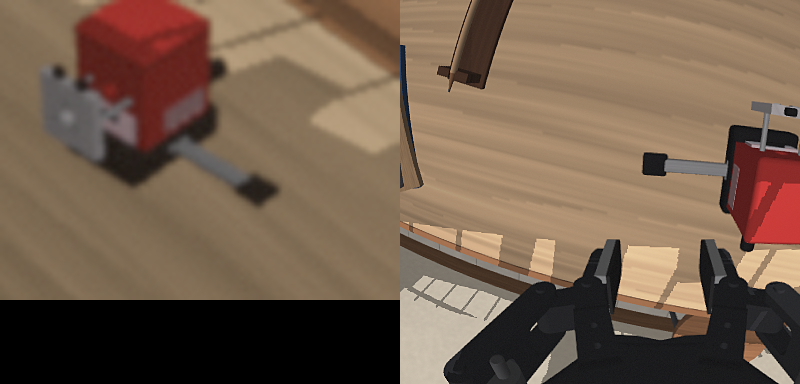

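The lever is down: the pad is at wrist (254,164), where (254.5,166) was predicted for fully down, and the side view agrees. Now to the pen stand.

```bash
python3 -m jog '{"dp":[[3,-2.9,0.3],[3,-2.9,0.3],[3,-2.9,0.3],[3,-2.9,0.3],[3.1,-2.9,0.3],[3.1,-2.9,0.3],[3,-2.9,0.3],[3,-2.9,0.3],[0,0,0],[0,0,0],[0,0,0],[0,0,0],[0,0,0],[0,0,0]],"rot":[[0,0,0],[0,0,0],[0,0,0],[0,0,0],[0,0,0],[0,0,0],[0,0,0],[0,0,0],[0,0,0.09],[0,0,0.09],[0,0,0.09],[0,0,0.09],[0,0,0],[0,0,0]],"claw":[8.5,8.5,8.5,8.5,8.5,8.5,8.5,8.5,8.5,8.5,8.5,8.5,8.5,8.5]}'
python3 - <<'E'
from h import *
m=arm.camera_model('wrist');w=arm.read_camera('wrist'); np.save('w5.npy',m,allow_pickle=True); cv2.imwrite('pics/w5.png',w)
s=cv2.imread('pics/side0.png')
out=np.zeros((384,800,3),np.uint8); out[:,:400]=w[:,60:460]; out[:280,400:]=cv2.resize(s[225:295,260:360],None,fx=4,fy=4,interpolation=cv2.INTER_CUBIC); cv2.imwrite('pics/c5.png',out)
E
```

```text
time_s: 6.9
position: [480.0, -304.4, 276.0]
eef_rot: [0.05, 0.999, 0.0, -0.001]
ft_force: [-0.5, 0.4, -0.0]
width: 85.1
grasp_force: 0.0
```

View pics/c5.png

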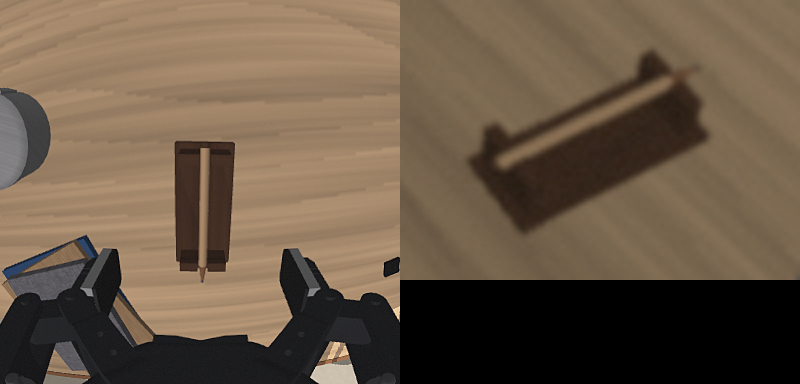

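In the wrist picture the pencil's tail is at (265,147.5) and its point at (262.5,283), pointing away from the robot. In the side view the tail is at (285,265.5) and the point at (334.5,242). I'll triangulate.

Run:
```python
from h import *
m=np.load('w5.npy',allow_pickle=True).item()
P=[]
for n,w,s,t in [('tail',(265,147.5),(285,265.5),(339.3,230.8)),('tip',(262.5,283),(334.5,241.5),(343.6,177))]:
    rw,rs,rt=ray('wrist',*w,m),ray('side',*s),ray('top',*t)
    X,e=tri([rw,rs]); print(n,X.round(1),np.round(e,1),tri([rw,rt])[0].round(1),'z38:',plane('wrist',*w,38,m).round(1),plane('top',*t,38).round(1)); P.append(plane('wrist',*w,38,m))
d=P[1]-P[0]; u=d/np.linalg.norm(d); yaw=np.arctan2(u[1],u[0]); g=P[1]-u*122
o=arm.get_obs(); q=o['eef_rot']
from scipy.spatial.transform import Rotation as R
Rm=R.from_quat(q).as_matrix(); print('len',np.linalg.norm(d),'yaw',yaw,'tool fwd yaw',np.arctan2(-Rm[1,0],-Rm[0,0]),'grip',g,'rv',R.from_matrix(Rm).as_rotvec())
tgt=g+[0,0,54]; print('dp tool cm',(Rm.T@(tgt-o['position'])/10).round(2), Rm[:,2])
```

```text
tail [ 454.6 -297.2   32.9] [2.6 2.6] [ 449.4 -295.9   50.4] z38: [ 451.4 -295.8   38. ] [ 449.6 -298.3   38. ]
tip [ 627.4 -315.8   28.6] [0.4 0.4] [ 614.3 -315.3   47.7] z38: [ 621.  -315.2   38. ] [ 615.7 -318.    38. ]
len 170.7151663096698 yaw -0.1137224467071449 tool fwd yaw -0.10121979538136172 grip [ 499.80738533 -301.32862516   38.        ] rv [-1.58867149e-01 -3.13636790e+00 -4.72554881e-04]
dp tool cm [-1.95  0.5  18.42] [-1.18696711e-03  3.61462531e-04 -9.99999230e-01]
```

```bash
python3 -m jog '{"dp":[[-0.49,0.11,3.5],[-0.49,0.11,3.5],[-0.49,0.11,3.5],[-0.48,0.12,3.5],[0,0,2.2],[0,0,1.5],[0,0,0.7],[0,0,0],[0,0,0],[0,0,0],[0,0,0],[0,0,0],[0,0,0],[0,0,0],[0,0,0],[0,0,0]],"rot":[[0,0,0.0125],[0,0,0],[0,0,0],[0,0,0],[0,0,0],[0,0,0],[0,0,0],[0,0,0],[0,0,0],[0,0,0],[0,0,0],[0,0,0],[0,0,0],[0,0,0],[0,0,0],[0,0,0]],"claw":[8.5,8.5,8.5,8.5,8.5,8.5,8.5,6,4,2.5,1.5,0.8,0.5,0.5,0.5,0.5]}' 60
```

```text
time_s: 8.55
position: [500.5, -302.4, 93.5]
eef_rot: [0.058, 0.998, 0.0, 0.0]
ft_force: [-1.6, 1.9, 6.3]
width: 7.8
grasp_force: 58.7
```

```bash
python3 -m jog '{"dp":[[0,0,-0.5],[0,0,-1],[0,0,-2],[0,0,-2.5],[0,0,-3],[0,0,-2],[0,0,0],[0,0,0]],"rot":[[0,0,0],[0,0,0],[0,0,0],[0,0,0],[0,0,0],[0,0,0],[0,0,0],[0,0,0]],"claw":[0.5,0.5,0.5,0.5,0.5,0.5,0.5,0.5]}'
python3 - <<'E'
from h import *
m=arm.camera_model('wrist');w=arm.read_camera('wrist'); np.save('w6.npy',m,allow_pickle=True); cv2.imwrite('pics/w6.png',w)
s=arm.read_camera('side');cv2.imwrite('pics/s6.png',s)
x,y=proj('side',arm.get_obs()['position']-[0,0,54]).astype(int); x0,y0=x-60,y-60;print(x0,y0)
out=np.zeros((600,800,3),np.uint8); out[:576,:480]=cv2.resize(w[:,100:420],None,fx=1.5,fy=1.5); out[:400,480:]=cv2.resize(s[y0:y0+100,x0:x0+80],None,fx=4,fy=4,interpolation=cv2.INTER_CUBIC)
cv2.imwrite('pics/c6.png',out)
E
```

```text
time_s: 9.35
position: [500.2, -302.3, 203.4]
eef_rot: [0.058, 0.998, -0.0, 0.001]
ft_force: [0.6, 0.0, 0.2]
width: 8.3
grasp_force: 60.5
241 169
```

View pics/c6.png

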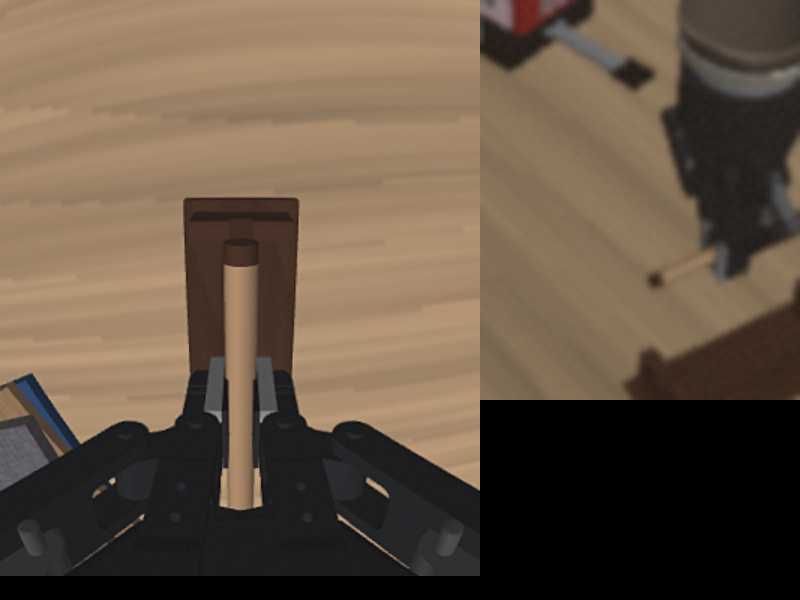

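The pencil is held cleanly and aligned with the jaws. Its tail cap is at wrist (260.7,162) and side (284.8,238.8), and the stand stays behind. All 10 views are used, so from here I'll measure numerically. I'll move to just before the plate, lined up with the sharpener's axis.

```bash
python3 - <<'E'
from h import *
m=np.load('w6.npy',allow_pickle=True).item()
print('tail tri',tri([ray('wrist',260.7,162.5,m),ray('side',284.8,238.8)]), [plane('wrist',260.7,162.5,z,m).round(1) for z in (142,148,154)])
E
python3 -m jog '{"dp":[[1.4,3.5,0],[1.4,3.5,0],[1.4,3.5,0],[1.4,3.5,0],[1.4,3.5,0],[1.4,3.5,0],[1.4,3.5,0],[1.4,3.5,0],[1.4,3.6,0],[1.4,3.6,0],[0,0,0],[0,0,0],[0,0,0],[0,0,0],[0,0,1.7],[0,0,1.7],[0,0,1.7],[0,0,1.7],[0,0,0],[0,0,0]],"rot":[[0,0,0],[0,0,0],[0,0,0],[0,0,0],[0,0,0],[0,0,0],[0,0,0],[0,0,0],[0,0,0],[0,0,0],[0,0,-0.0744],[0,0,-0.0744],[0,0,-0.0744],[0,0,-0.0744],[0,0,0],[0,0,0],[0,0,0],[0,0,0],[0,0,0],[0,0,0]],"claw":[0.5,0.5,0.5,0.5,0.5,0.5,0.5,0.5,0.5,0.5,0.5,0.5,0.5,0.5,0.5,0.5,0.5,0.5,0.5,0.5]}'
python3 - <<'E'
from h import *
from fit import W
for n in ('side','top','wrist'): cv2.imwrite(f'pics/{n}7.png',arm.read_camera(n))
o=arm.get_obs();print(o['position'],o['eef_rot'])
p=np.r_[625.,104.9,.182,0]
for n in('side','top'):
    a=cv2.imread(f'pics/{n}7.png').astype(int);b=cv2.imread(f'pics/{n}0.png').astype(int)
    d=np.abs(a-b).max(2)
    # pencil mask near predicted line
    t=[proj(n,W(p,(x,0,78))) for x in (-145,-105,-80)]; print(n,np.round(t,1).tolist())
    u,v=t[1].astype(int)
    for r in range(v-12,v+14): print(r,' '.join(f'{min(k,99):2d}' for k in d[r,u-14:u+15]))
    print('cols from',u-14)
E
```

```text
tail tri (array([ 448.45928046, -296.31978373,  143.19601301]), [2.020422650728451, 2.020422650728305]) [array([ 446.9, -295.4,  142. ]), array([ 445.5, -295.2,  148. ]), array([ 444.1, -295.1,  154. ])]
time_s: 11.45
position: [401.5, 63.1, 134.5]
eef_rot: [-0.09, 0.996, -0.0, -0.001]
ft_force: [0.4, -1.2, 0.2]
width: 7.6
grasp_force: 60.5
[402.23285294  63.51375898 135.45726399] [-9.04697596e-02  9.95899106e-01  1.41218875e-04  4.17179590e-04]
side [[216.0, 177.3], [225.0, 171.6], [230.5, 168.1]]
159  4  5  4  6  5  4  5  3  4  4  5  4  4  6  4  4  5  5  6  4  6  7  3  3  4  3  4  3  5
160  4  5  4  5  4  4  5  4  4  4  6  2  5  4  5  4  4  5  5  5  4  4  5  2  1  6  3  5  4
161  5  4  4  5  4  4  5  5  6  5  4  6  4  5  6  4  5  4  5  5  5  2  5  3  4  2  3  5  1
162  5  5  5  4  5  3  5  4  5  6  6  5  6  5  5  4  5  4  5  5  4  4  6  4  4  5  2  4  4
163  5  4  4  5  4  4  6  3  6  4  4  5  5  4  4  5  3  5  4  5  3  3  4  6  4  4  6  4  4
164  5  6  7  4  5  4  6  2  3  5  2  5  4  5  7  4  5  5  4  4  4  5  2  4  3  5  6  6  5
165  4  4  5  5  5  6  5  4  5  6  6  5  5  3  4  
[... 3516 characters left out ...]
5  4  3 24 43 36  2  9  4  8  5  5  6  4  6  6  5
216  4  7  5  4  6  5  6  9  6  6  6  5  5  5  5 27 48 51 27  3  7  6  5  8  5  5  3  4  2
217  5  4  4  5  7  9  5  6  3  6  3  4  5  7  5 33 49 51 34  1  5  5  7  4  5  5  6  6  6
218  6  5  5  5  5  6  6  7  6  5  6  4  6  6  3 36 45 34 26  3  6  4  7  5  6  7  5  6  3
219  4  5  7  6  8  6  3  6  5  4  5  5  7  7  4 16 25  7 11  3  4  8  4  4  7  6  6 10  4
220  6  6  5  4  5  7  5  2  7  9  5  8  9  7  8  3 20  3  7 14  3  4  3  4  4  5  5  6  7
221  6  5  6 11  6  4  7  4  5  6  5  4  4  6  2  2 18  8  9 10  5  5  7  7  6  4  4  5  5
222  5  6  4  5  4  5  5  6  7  5  5  5  7  7  9  1 18 12 10 10  2  7  3  5  6  6  6  4  9
cols from 198
```

Lateral alignment is good, and the top view confirms the point lies on the axis. The pencil's pitch in the jaws needs a better measurement, so I'll fit a 10 mm cylinder to its edges in the wrist picture.

```bash
cat > cyl.py <<'E'
from h import *
from scipy.optimize import least_squares
def fitcyl(im,m,pos,Rm,rows):
    g=cv2.GaussianBlur(im,(3,3),0).astype(float)
    rays=[];E=[]
    K=np.array(m['mtx'])
    for r in rows:
        a=pos+Rm@np.array([0,0,55.]); ts=np.linspace(-60,60,241)
        pr=np.array([proj('wrist',a+Rm[:,0]*t,m) for t in ts]); c=np.interp(r,pr[::-1,1] if pr[0,1]>pr[-1,1] else pr[:,1],pr[::-1,0] if pr[0,1]>pr[-1,1] else pr[:,0])
        gr=np.abs(np.gradient(g[r],axis=0)).sum(1)
        for s in (-1,1):
            i0=int(round(c+s*12)); w=np.arange(i0-6,i0+7); j=w[np.argmax(gr[w])]
            y0,y1,y2=gr[j-1:j+2]; x=j+.5*(y0-y2)/(y0-2*y1+y2)
            rays.append(ray('wrist',x,r,m)); E.append((r,s,x,gr[j]))
    def f(p): # tool frame: y0,z at x=0, yaw, pitch
        o=pos+Rm@np.array([0,p[0],p[1]]); d=Rm@np.array([-1,p[2],p[3]]); d/=np.linalg.norm(d)
        out=[]
        for q,v in rays:
            n=np.cross(v,d); out.append(abs(np.dot(o-q,n))/np.linalg.norm(n)-5)
        return out
    s=least_squares(f,[0,55,0,0],loss='soft_l1',f_scale=.1)
    J=s.jac; cov=np.linalg.inv(J.T@J)*np.var(s.fun)
    return s.x,np.sqrt(np.diag(cov)),np.array(s.fun),np.array(E)
E
python3 - <<'E'
from cyl import *
from scipy.spatial.transform import Rotation as R
m=np.load('w6.npy',allow_pickle=True).item()
a=cv2.imread('pics/w6.png')
pos=np.array([500.2,-302.3,203.4]);Rm=R.from_quat([.058,.998,0,.0005]).as_matrix()
for rows in (range(180,236,3),range(180,262,3)):
    x,e,f,E=fitcyl(a,m,pos,Rm,rows); print(x.round(4),e.round(4),'rms',f.std().round(3))
print(E[::4].round(1).tolist())
# now: current picture, same test
o=arm.get_obs();m=arm.camera_model('wrist');b=cv2.imread('pics/wrist7.png')
x,e,f,E=fitcyl(b,m,np.array(o['position']),R.from_quat(o['eef_rot']).as_matrix(),range(170,236,3)); print('now',x.round(4),e.round(4),f.std().round(3))
# sub-pixel tips
print('tri tip',tri([ray('side',224.2,173.3),ray('top',213.5,209.6)]))
E
```

```text
[4.84500e-01 6.06773e+01 2.90000e-03 1.59000e-02] [0.0457 1.1717 0.0013 0.0339] rms 0.056
[ 2.61200e-01  7.31936e+01 -3.00000e-03  3.71900e-01] [0.1007 2.257  0.0033 0.0746] rms 0.208
[[180.0, -1.0, 249.1, 90.0], [186.0, -1.0, 249.1, 89.0], [192.0, -1.0, 249.0, 91.0], [198.0, -1.0, 249.0, 90.0], [204.0, -1.0, 249.4, 79.0], [210.0, -1.0, 249.5, 77.5], [216.0, -1.0, 249.5, 78.0], [222.0, -1.0, 249.8, 86.5], [228.0, -1.0, 249.9, 88.5], [234.0, -1.0, 249.9, 89.5], [240.0, -1.0, 250.5, 55.0], [246.0, -1.0, 250.5, 70.0], [252.0, -1.0, 251.0, 100.5], [258.0, -1.0, 251.9, 131.5]]
now [1.29640e+00 7.11987e+01 4.80000e-03 1.47600e-01] [0.2756 6.9131 0.009  0.2246] 0.375
tri tip (array([520.11072705,  84.8576092 ,  72.38438727]), [2.194200600009226, 2.1942006000093315])
```

Run:
```python
from cyl import *
from fit import W
from scipy.spatial.transform import Rotation as R
for n,s,t in [('tail',(285,265.5),(339.3,230.8)),('tip',(334.5,241.5),(343.6,177))]:
    print(n,tri([ray('side',*s),ray('top',*t)]))
p=np.r_[625.,104.9,.182,0]
# average of 6 pictures now; signed diff, upsampled profile of side around the pencil: per column-along-axis, centroid perpendicular
for n in ('side','top'):
    a=np.mean([arm.read_camera(n).astype(float) for _ in range(8)],0); b=cv2.imread(f'pics/{n}0.png').astype(float)
    d=np.linalg.norm(cv2.GaussianBlur(a-b,(3,3),.6),axis=2); np.save(f'd_{n}.npy',d)
    A=proj(n,W(p,(-145,0,78)));B=proj(n,W(p,(-105,0,78))); k=(B-A)/40; up=proj(n,W(p,(-105,0,88)))-B; print(n,'px/mm axis',k.round(3),'px per 10mm up',up.round(2))
    for x in range(-145,-96,3):
        c=A+k*(x+145); nrm=np.array([-k[1],k[0]])/np.linalg.norm(k); q=[c+nrm*s for s in np.arange(-5,5.1,.5)]
        v=cv2.remap(d.astype(np.float32),np.float32([[z[0] for z in q]]),np.float32([[z[1] for z in q]]),cv2.INTER_LINEAR)[0]
        print(x,' '.join(f'{int(min(i,99)):2d}' for i in v))
```

```text
tail (array([ 451.77599164, -299.92389733,   38.1532737 ]), [2.681330367309863, 2.681330367309798])
tip (array([ 617.66827535, -319.67648221,   38.03565141]), [2.488028238087741, 2.488028238087696])
side px/mm axis [ 0.224 -0.143] px per 10mm up [-0.17 -2.4 ]
-145  6  6  6  6  5  5  5  5  7 10 12 11  9  5  2  2  2  4  5  5  6
-142  7  7  6  5  5  4  4  5  7 10 14 14 10  6  3  1  2  4  5  5  6
-139  6  6  6  5  5  4  4  5  8 11 13 14 11  6  3  2  1  3  5  6  6
-136  6  6  6  6  5  5  5  5  7 10 13 12  9  6  4  2  2  3  5  6  6
-133  6  6  6  6  6  5  3  3  5  6  8  9  7  5  3  2  2  4  6  6  6
-130  6  6  6  7  6  5  3  4  5  6  8  9  7  6  4  2  3  4  6  7  7
-127  6  6  7  7  6  4  1  5 10 14 16 18 17 15 10  4  3  4  6  7  7
-124  6  6  7  7  6  5  4  3 10 19 24 28 27 19 11  6  4  5  6  7  7
-121  5  5  6  7  6  5  4  5  9 17 26 29 28 22 12  3  3  5  6  6  6
-118  5  6  6  6  6  4  2  3 10 18 25 29 26 19 10  6  3  5  5  6  6
-115  6  6  6  6  5  5  4  3  7 15 24 26 24 18  9  4  4  5  6  6  6
-112  6  7  6  6  6  5  4  4  6 12 18 24 21 15  9  4  3  5  6  6  6
-109  7  7  6  6  6  6  
[... 829 characters left out ...]
 29 15  4  5  7  8  8
-124  7  7  7  8  8  6  3 15 35 49 61 63 59 44 23 11  8  7  8  8  8
-121  7  7  7  7  8  7  4  8 25 42 52 57 48 36 17  3  6  8  8  8  7
-118  8  7  8  8  8  8  5  2 19 39 47 51 39 23 13  7  7  9  9  8  8
-115  7  7  8  9  9  9  7  4 13 35 46 46 37 19  7  7  7  8  8  8  7
-112  8  8  8  8  8  8  7  6  8 27 45 42 38 20  3  5  7  8  9  9  9
-109  8  8  8  8  8  7  7  6  6 18 35 35 26 16  7  5  7  8  9  9  9
-106  8  8  8  9  9  9  8  7  4  5 14 18 11  7  7  7  7  8  8  8  9
-103  8  8  9  9  9  8  8  8  7  7  5  4  5  6  7  8  8  7  7  8  8
-100  7  7  7  7  7  7  7  8  8  7  7  8  8  8  8  8  7  7  7  8  8
-97  7  7  7  7  7  7  7  7  7  7  7  8  8  8  8  7  7  7  7  7  7
```

The side and top pair gives the stand pencil's height correctly (38.1), so I can trust it. The point is on the axis, about 1–2 mm low, with a pitch of about 0.02. I'll correct that and advance slowly to the hole.

```bash
python3 -m jog '{"dp":[[0,0,0.1],[-0.5,0,0],[-0.5,0,0],[-0.5,0,0],[-0.4,0,0],[-0.2,0,0],[-0.2,0,0],[-0.2,0,0],[-0.2,0,0],[0,0,0]],"rot":[[0,-0.02,0],[0,0,0],[0,0,0],[0,0,0],[0,0,0],[0,0,0],[0,0,0],[0,0,0],[0,0,0],[0,0,0]],"claw":[0.5,0.5,0.5,0.5,0.5,0.5,0.5,0.5,0.5,0.5]}'
python3 - <<'E'
from h import *
from fit import W
o=arm.get_obs();p=np.r_[625.,104.9,.182];d=o['position'][:2]-p[:2];c,s=np.cos(.182),np.sin(.182);print('TCP in sharp',c*d[0]+s*d[1],-s*d[0]+c*d[1],o['position'][2],o['ft_force'],o['grasp_force'])
E
```

```text
time_s: 13.4
position: [428.7, 68.4, 134.5]
eef_rot: [-0.091, 0.996, 0.001, 0.01]
ft_force: [0.8, 0.9, -0.9]
width: 7.3
grasp_force: 60.5
TCP in sharp -199.6385875083437 -0.35933932828526594 134.45717701040942 [ 0.76272195  0.86850091 -0.87004733] 60.51166892051697
```

```bash
python3 -m jog '{"dp":[[-0.2,0,0],[-0.2,0,0],[-0.2,0,0],[-0.2,0,0],[-0.2,0,0],[0,0,0]],"rot":[[0,0,0],[0,0,0],[0,0,0],[0,0,0],[0,0,0],[0,0,0]],"claw":[0.5,0.5,0.5,0.5,0.5,0.5]}'
python3 -m jog '{"dp":[[-0.2,0,0],[-0.2,0,0],[-0.2,0,0],[-0.2,0,0],[-0.2,0,0],[0,0,0]],"rot":[[0,0,0],[0,0,0],[0,0,0],[0,0,0],[0,0,0],[0,0,0]],"claw":[0.5,0.5,0.5,0.5,0.5,0.5]}'
```

```text
time_s: 14.0
position: [438.6, 70.2, 134.6]
eef_rot: [-0.091, 0.996, 0.001, 0.01]
ft_force: [0.1, -0.2, 0.1]
width: 7.7
grasp_force: 60.5
time_s: 14.6
position: [448.4, 72.0, 134.8]
eef_rot: [-0.091, 0.996, 0.001, 0.01]
ft_force: [0.8, 0.3, 0.1]
width: 7.8
grasp_force: 60.5
```

```bash
python3 -m jog '{"dp":[[-0.2,0,0.004],[-0.2,0,0.004],[-0.2,0,0.004],[-0.2,0,0.004],[-0.2,0,0.004],[0,0,0]],"rot":[[0,0,0],[0,0,0],[0,0,0],[0,0,0],[0,0,0],[0,0,0]],"claw":[0.5,0.5,0.5,0.5,0.5,0.5]}'
python3 -m jog '{"dp":[[-0.2,0,0.004],[-0.2,0,0.004],[-0.2,0,0.004],[-0.2,0,0.004],[0,0,0]],"rot":[[0,0,0],[0,0,0],[0,0,0],[0,0,0],[0,0,0]],"claw":[0.5,0.5,0.5,0.5,0.5]}'
```

```text
time_s: 15.2
position: [458.3, 73.8, 134.8]
eef_rot: [-0.091, 0.996, 0.001, 0.01]
ft_force: [0.9, 0.7, -2.0]
width: 7.9
grasp_force: 60.4
time_s: 15.7
position: [466.3, 75.3, 134.9]
eef_rot: [-0.091, 0.996, 0.001, 0.01]
ft_force: [-0.1, -0.8, -1.2]
width: 7.9
grasp_force: 60.4
```

```bash
python3 -m jog '{"dp":[[-0.2,0,0.05],[-0.2,0,0.02],[-0.2,0,0.004],[-0.2,0,0.004],[-0.2,0,0.004],[0,0,0]],"rot":[[0,0,0],[0,0,0],[0,0,0],[0,0,0],[0,0,0],[0,0,0]],"claw":[0.5,0.5,0.5,0.5,0.5,0.5]}'
python3 -m jog '{"dp":[[-0.2,0,0.004],[-0.2,0,0.004],[-0.2,0,0.004],[-0.2,0,0.004],[0,0,0]],"rot":[[0,0,0],[0,0,0],[0,0,0],[0,0,0],[0,0,0]],"claw":[0.5,0.5,0.5,0.5,0.5]}'
```

```text
time_s: 16.3
position: [476.2, 77.1, 134.3]
eef_rot: [-0.091, 0.996, 0.001, 0.01]
ft_force: [-0.2, -0.5, -0.6]
width: 7.7
grasp_force: 60.4
time_s: 16.8
position: [484.0, 78.5, 134.3]
eef_rot: [-0.091, 0.996, 0.001, 0.01]
ft_force: [0.2, -0.8, 0.0]
width: 7.6
grasp_force: 60.4
```

```bash
python3 -m jog '{"dp":[[-0.2,0,0.004],[-0.2,0,0.004],[-0.2,0,0.004],[-0.2,0,0.004],[-0.2,0,0.004],[0,0,0]],"rot":[[0,0,0],[0,0,0],[0,0,0],[0,0,0],[0,0,0],[0,0,0]],"claw":[0.5,0.5,0.5,0.5,0.5,0.5]}'
python3 -m jog '{"dp":[[-0.1,0,0.002],[-0.1,0,0.002],[-0.1,0,0.002],[0,0,0]],"rot":[[0,0,0],[0,0,0],[0,0,0],[0,0,0]],"claw":[0.5,0.5,0.5,0.5]}'
python3 -m jog '{"dp":[[-0.1,0,0.002],[-0.1,0,0.002],[0,0,0]],"rot":[[0,0,0],[0,0,0],[0,0,0]],"claw":[0.5,0.5,0.5]}'
```

```text
time_s: 17.4
position: [493.8, 80.3, 134.3]
eef_rot: [-0.091, 0.996, 0.001, 0.01]
ft_force: [0.7, 0.3, -0.2]
width: 7.8
grasp_force: 60.5
time_s: 17.8
position: [496.6, 80.8, 134.2]
eef_rot: [-0.091, 0.996, 0.001, 0.01]
ft_force: [0.3, 0.9, -1.5]
width: 7.5
grasp_force: 60.5
time_s: 18.1
position: [498.5, 81.2, 134.2]
eef_rot: [-0.091, 0.996, 0.001, 0.01]
ft_force: [-0.1, -0.3, -0.7]
width: 7.7
grasp_force: 60.5
```

```bash
python3 -m jog '{"dp":[[-0.1,0,0.002],[-0.1,0,0.002],[0,0,0]],"rot":[[0,0,0],[0,0,0],[0,0,0]],"claw":[0.5,0.5,0.5]}'
python3 -m jog '{"dp":[[-0.1,0,0.002],[0,0,0]],"rot":[[0,0,0],[0,0,0]],"claw":[0.5,0.5]}'
python3 -m jog '{"dp":[[-0.1,0,0.002],[0,0,0]],"rot":[[0,0,0],[0,0,0]],"claw":[0.5,0.5]}'
```

```text
time_s: 18.4
position: [500.5, 81.6, 134.2]
eef_rot: [-0.091, 0.996, 0.001, 0.01]
ft_force: [-0.4, 0.7, -0.3]
width: 7.9
grasp_force: 60.5
time_s: 18.6
position: [501.3, 81.7, 134.2]
eef_rot: [-0.091, 0.996, 0.001, 0.01]
ft_force: [0.2, 0.2, 0.9]
width: 7.6
grasp_force: 60.5
time_s: 18.8
position: [502.3, 81.8, 134.2]
eef_rot: [-0.091, 0.996, 0.001, 0.01]
ft_force: [-0.4, 0.7, -0.2]
width: 7.7
grasp_force: 60.5
```

```bash
python3 -m jog '{"dp":[[-0.1,0,0.002],[0,0,0]],"rot":[[0,0,0],[0,0,0]],"claw":[0.5,0.5]}'
python3 -m jog '{"dp":[[-0.1,0,0.002],[0,0,0]],"rot":[[0,0,0],[0,0,0]],"claw":[0.5,0.5]}'
```

```text
time_s: 19.0
position: [503.3, 82.1, 134.2]
eef_rot: [-0.091, 0.996, 0.001, 0.01]
ft_force: [-0.4, -0.3, -0.3]
width: 8.0
grasp_force: 60.5
time_s: 19.2
position: [504.4, 82.3, 134.2]
eef_rot: [-0.091, 0.996, 0.001, 0.01]
ft_force: [-1.1, -0.1, -1.4]
width: 7.7
grasp_force: 60.5
```

```bash
python3 -m jog '{"dp":[[-0.1,0,0.002],[0,0,0]],"rot":[[0,0,0],[0,0,0]],"claw":[0.5,0.5]}'
python3 -m jog '{"dp":[[-0.1,0,0.002],[0,0,0]],"rot":[[0,0,0],[0,0,0]],"claw":[0.5,0.5]}'
```

```text
time_s: 19.4
position: [504.9, 82.3, 134.0]
eef_rot: [-0.091, 0.996, 0.001, 0.009]
ft_force: [-1.6, -0.3, -0.4]
width: 7.4
grasp_force: 60.5
time_s: 19.6
position: [505.3, 82.4, 133.8]
eef_rot: [-0.091, 0.996, 0.001, 0.009]
ft_force: [-4.5, -1.1, -0.4]
width: 7.7
grasp_force: 60.5
```

The force has risen to about 4.5 N with the tool held back, at the depth of the cutter, so the point is seated. I'll settle, check and hand in.

```bash
python3 -m jog '{"dp":[[0,0,0],[0,0,0],[0,0,0]],"rot":[[0,0,0],[0,0,0],[0,0,0]],"claw":[0.5,0.5,0.5]}'
python3 - <<'E'
from h import *
from fit import W
s=arm.read_camera('side'); p=np.r_[625.,104.9,.182,0]
for X in [(8,-123,69),(8,-133,24)]:
    u,v=proj('side',W(p,X)).round().astype(int); print(s[v-1:v+3,u:u+3].mean())
print(arm.get_obs()['ft_force'])
print(arm.hand_in())
E
```

```text
time_s: 19.9
position: [505.3, 82.4, 133.9]
eef_rot: [-0.091, 0.996, 0.001, 0.009]
ft_force: [-5.1, -0.8, -0.4]
width: 7.6
grasp_force: 60.5
111.66666666666667
39.583333333333336
[-5.3690405  -1.53223386 -0.78424339]
the job is handed in; nothing more can be done
None
```

I handed the job in with the lever snapped down and the pencil's point through both holes, resting on the cutter at about 5 N and still gripped at 60 N; the hand-in returned no verdict.

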